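# Gauge spacer plates in a taper-slot gauge

### The job

Sort the two spacer plates standing in the plywood stand into the taper gauge: first the thick one into its widest slot, then the thin one into the middle slot. The slots are clamped a little off their marked places, so feel for the mouth with a light touch; keep each plate upright, lower it until the narrowing slot stops it, and press it home with a steady push of about 10 N (one kilogram) for a second, never more than 20 N. Leave both standing in their slots, let go, and disturb neither the small plate already in the narrowest slot nor the other things on the bench.

Things in the scene. Friction and masses are not known exactly. Their poses are not given: they have to be found in the camera images.
- thick_center (a point): centre (half-way up) of a plain aluminium plate, 14 mm thick (its x), 44 mm wide (its y), 84 mm tall (its z, up), with black discs on its faces, 140 g more or less. It stands loosely on its lower edge in one of the stand's two bays (which one varies), 66 mm out of it.
- thin_center (a point): centre (half-way up) of a plain aluminium plate, 9 mm thick (its x), 44 mm wide (its y), 84 mm tall (its z, up), with black discs on its faces, 90 g more or less. It stands loosely on its lower edge in one of the stand's two bays (which one varies), 66 mm out of it.
- shim_center (a point): a small aluminium plate, 5 mm thick, 44 mm wide, 70 mm tall, already seated in the narrowest slot, its top 52 mm above the gauge: leave it alone. This point is its centre.
- gauge: taper gauge, fixed: steel base 110 (x) x 200 (y) x 16 mm; three slots in a row along y, 62 mm apart, widest at +y, narrowest at -y, 12 mm walls (58 mm tall) between. Each slot: flat-topped upright aluminium fence (14 mm thick) on the -x side, steel jaw sloping towards it on the +x side, tops at 60 mm. Origin: centre of underside. A plate goes in on edge, thickness across the slot, and ends 60 to 72 mm out.
- slot_wide (a point): widest slot, for the thick plate: point 60 mm up, level with the slot's top, half-way along it, on the fence face's nominal place. x: across, fence to jaw; y: along; z up. 50 mm long, 17 mm wide at its mouth, 1 mm narrower per 6 mm of depth, 44 mm deep. Unreported: the whole slot is clamped up to 5 mm off along +-x, and its width is up to 1 mm off, so the thick plate's lower edge stops 12 to 24 mm deep.
- slot_mid (a point): middle slot, for the thin plate: point 60 mm up, level with the slot's top, half-way along it, on the fence face's nominal place. x: across, fence to jaw; y: along; z up. 50 mm long, 12 mm wide at its mouth, 1 mm narrower per 6 mm of depth, 44 mm deep. Unreported: the whole slot is clamped up to 5 mm off along +-x, and its width is up to 1 mm off, so the thin plate's lower edge stops 12 to 24 mm deep.
- stand: plywood stand, fixed, 60 (x) x 136 (y) x 28 mm tall, two bays in a row along y (centres 31 mm either side of its origin), each 22 mm (x) by 54 mm (y) inside, floor 10 mm above the bench. Plates stand in it with their thickness along x. Origin: centre of underside.
- motor_a: bystander: a small black motor, 29 mm across, 31 mm tall, standing beyond the stand. Origin at the centre of its underside.
- motor_b: bystander: another such motor.
- battery: bystander: a black battery pack, 36 by 75 by 26 mm, lying beyond the gauge. Origin at the centre of its underside.
- propeller: bystander: a grey two-bladed propeller, 128 mm long, 7 mm tall, lying flat to the right of the stand. Origin at the centre of its underside.
There are look-alikes about, which are no part of the job. Leave any orange look-alike of the part that bears thick_center alone.

How it is judged:
By the outcome, as a careful person would: the job done as asked, in the order asked, and still so for the second after the job is handed in, with the robot touching nothing.
It also fails if it takes over 72 s, if anything falls off the work surface, if the arm or the gripper's body presses on something with over 40 N, if the wrist force passes 120 N, or if a joint passes its speed limit or range.

### The arm

A 6-joint arm with a two-finger parallel gripper is mounted at the origin on the work surface. World frame = base frame: x ahead of the robot, y to its left, z up, the work surface at z = 0. Lengths are in m, angles in rad, forces in N, time in s.
With the tool pointing down it reaches from about 0.375 to 0.975 m from the base axis. Payload 3.8 kg.
Tool frame: the origin (TCP) lies midway between the tips of the shut fingers; the grasp point (between the pads) lies 19 mm behind it; z points along the fingers, y is the direction in which the jaws open and shut (so a half turn about z gives the same grasp; the last joint's range is limited). The gripper opens to 85 mm and grips with 20 to 120 N. Pads are 22 mm wide; open, the fingers measure 114 mm over their backs; the gripper's body (76 mm by 85 mm) begins 54 mm behind the grasp point. The pads swing forward as they close: fully open they stand 13 mm farther back than shut.
Start: joints at [-1.331, 0.264, 1.604, -0, 1.274, -0.037], TCP at [0.184, -0.649, 0.231] pointing down, gripper open.
Joint ranges: [-2.63, 2.63], [-0.94, 2.18], [0.31, 2.57], [-1.31, 4.45], [0, 2.66], [-2.55, 2.55]. Speed limits (rad/s): [2.57, 2.57, 3.14, 3.14, 3.14, 3.14].

### API

Orientations are given as a rotation vector (axis times angle).
In Python, from workcell import bot gives the robot as it stands.
- The arm moves only by the tool drive_tool, never from a script. Its argument "steps" is a list of rows, each a list of 2 entries, a list of its own where there are three numbers: the shift along the tool's x, y, z in mm, then the turn about the tool's z in degrees. In form: [[[dx, dy, dz], twist], ...]. A call has 1 to 8 rows; each row shifts and turns the commanded pose from where the row before left it, along the tool's axes as they then stand; what a row does not reach is not made up. A row lasts 1/12 s, in which the tool goes at most 41.7 mm and 7.16 degrees, less where a joint would pass 70% of its speed; a pose out of reach is approached as far as the arm can. A call is refused whole if a number of a shift passes 41.7 or a number of a turn 7.16, either way. A call with a gripper value outside its range is refused whole. "jaw" is the opening, from 0 (shut) to 1 (fully open), set as the call begins (left out, the last holds). The fingers move at their own pace and stop on an object; "force" is the grip in N (left out, the last holds). Time passes only in rows, so rows that do not move let the fingers close. It gives the time, the measured TCP pose, the force and the opening at its end, in the units of the state.
- bot.read_state(): the state, without advancing time (a new reading comes with each control period).
- bot.read_camera(name): name is "scene" or "top" or "wrist"; returns the picture (400x640x3 uint8, red, green, blue); there is no depth.
- bot.camera_info(name): a dict with "fx", "fy", "cx", "cy" (pixels), "position" and "attitude" of the camera in the world. Camera axes: x right, y down, z forward; pixel columns grow to the right and rows downward; lengths in m; the calibration is good to about 2 mm. A picture is of the moment at which its call begins: read the wrist's pose just before it. camera_info takes no time and is no camera call; for the wrist camera it gives the pose at the moment of the call.
- bot.finish_job(): hands the job in, once; it reports no verdict.
The state is a dict: "time": time; "q": joint angles; "joint_vel": joint speeds; "joint_torque": joint torques, N m; "tool_pos": TCP position; "tcp_rot": TCP orientation; "wrist_force": force on the tool from outside, world axes, zero at the start; "torque": the same for the moment, N m; "width": opening from 0.0 (shut) to 1.0 (fully open).
Only numpy, scipy, OpenCV 4.12 (cv2) and the standard library are available. Lean on these libraries where they do the work, as an engineer would, in place of code of your own. Each camera call takes 0.05 s, during which the arm holds its last target.

## Working session

There is one attempt and no reset: what is moved stays moved. The work goes in short steps, Python scripts to look and compute and a tool call to move; the robot and the scene stay as the last step left them, time stands still between calls to the robot, and variables do not carry over. Pictures are saved under pics/ and viewed, and the job is handed in when it is done.

Besides the shell and the picture viewer there is one more tool, called by a JSON object that holds its "method" and its "body", one argument or row to a line. drive_tool: Moves the arm, as the interface text tells. Its arguments: {"type":"object","properties":{"steps":{"type":"array","items":{"type":"array"}},"jaw":{"type":"number"},"force":{"type":"number"}},"required":["steps"]}

```bash
ls; mkdir -p pics
python3 - <<'E'
from workcell import bot
import cv2
print(bot.read_state())
for n in ("scene","top","wrist"):
    i=bot.camera_info(n); print(n,i)
    cv2.imwrite(f"pics/{n}0.png",bot.read_camera(n)[:,:,::-1])
E
```

```text
pics
{'time': 0.0, 'q': array([-1.33090473e+00,  2.64776884e-01,  1.60538822e+00, -1.41509310e-05,
        1.27369472e+00, -3.69514394e-02]), 'joint_vel': array([ 1.00908689e-03, -5.72777903e-05,  5.51596056e-04,  8.11927251e-04,
        5.20538827e-04,  1.26254946e-03]), 'joint_torque': array([-3.12052514e-03, -5.15117919e+01, -3.67317724e+01, -1.78409041e-04,
        1.30412015e-02, -7.25685368e-06]), 'tool_pos': array([ 0.18427622, -0.64859289,  0.22993836]), 'tcp_rot': array([-3.10930991e+00, -4.33172089e-01,  3.81606075e-04]), 'wrist_force': array([ 0.48419405, -0.29865497, -0.40450394]), 'torque': array([-0.01175193,  0.02191308,  0.04359466]), 'width': 0.9984561989372793}
scene {'fx': 476.78744136127193, 'fy': 476.78744136127193, 'cx': 324.8264963485343, 'cy': 197.80931832272174, 'position': array([1.05357426, 0.49193261, 0.8577399 ]), 'attitude': array([-0.9772975 , -2.51575651,  1.02765879])}
top {'fx': 460.19546761075395, 'fy': 460.19546761075395, 'cx': 316.4955784017153, 'cy': 204.14049602118584, 'position': array([ 0.45428819, -0.06359879,  1.22749039]), 'attitude': array([-2.19477284,  2.1588803 , -0.07721973])}
wrist {'fx': 291.77763757642293, 'fy': 291.77763757642293, 'cx': 321.3887822086461, 'cy': 200.42492088224103, 'position': array([ 0.2589188 , -0.626144  ,  0.37216673]), 'attitude': array([ 2.30323311, -1.7372426 , -0.27412612])}
```

View pics/scene0.png

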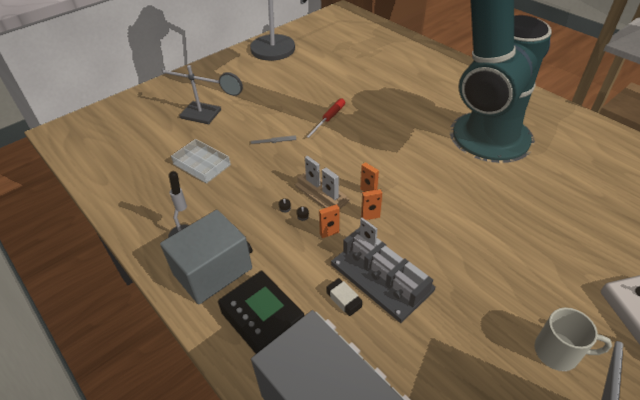

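View pics/top0.png

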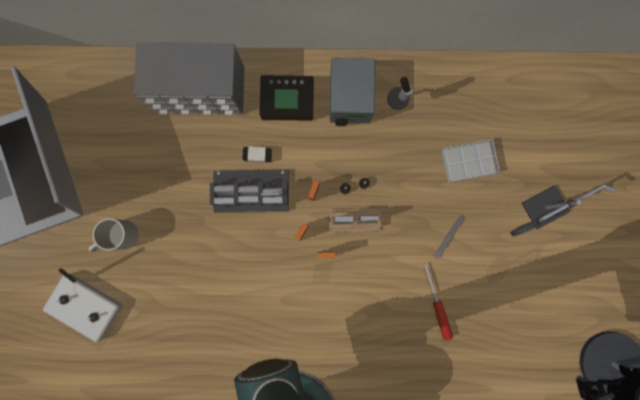

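View pics/wrist0.png

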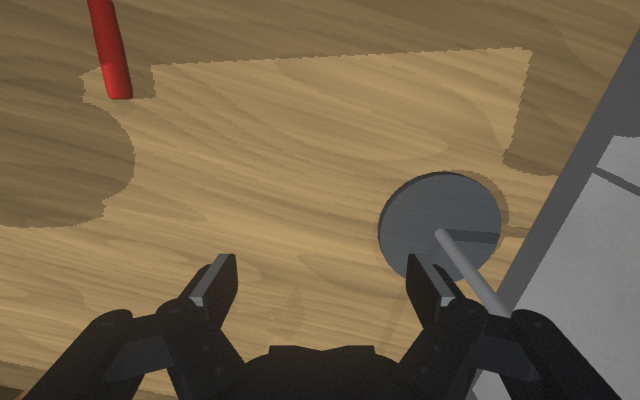

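```bash
cat > h.py <<'E'
import numpy as np,cv2
from scipy.spatial.transform import Rotation as R
def P(info):
    return R.from_rotvec(info['attitude']).as_matrix(), np.array(info['position'])
def proj(info,p):
    A,t=P(info); c=(np.atleast_2d(p)-t)@A
    return np.c_[info['fx']*c[:,0]/c[:,2]+info['cx'],info['fy']*c[:,1]/c[:,2]+info['cy']]
def at(info,u,v,z):
    A,t=P(info); d=A@np.array([(u-info['cx'])/info['fx'],(v-info['cy'])/info['fy'],1])
    return t+d*(z-t[2])/d[2]
def crop(img,x0,y0,x1,y1,name,s=None):
    s=s or min(800/(x1-x0),600/(y1-y0)); s=int(s)
    cv2.imwrite(name,cv2.resize(img[y0:y1,x0:x1,::-1],None,fx=s,fy=s,interpolation=cv2.INTER_CUBIC))
E
python3 - <<'E'
import cv2
from h import *
from workcell import bot
t=cv2.imread('pics/top0.png')[:,:,::-1];s=cv2.imread('pics/scene0.png')[:,:,::-1]
crop(t,200,135,400,275,'pics/t1.png'); crop(s,270,140,450,330,'pics/s1.png')
i=bot.camera_info('top')
for n,u,v,z in [('stand',355,219,.028),('gauge',251,191,.016),('orange',326,255,.08)]: print(n,at(i,u,v,z))
E
```

```text
stand [ 0.51231769 -0.1537077   0.028     ]
gauge [0.58261168 0.12152773 0.016     ]
orange [ 0.41931904 -0.0788652   0.08      ]
```

View pics/t1.png

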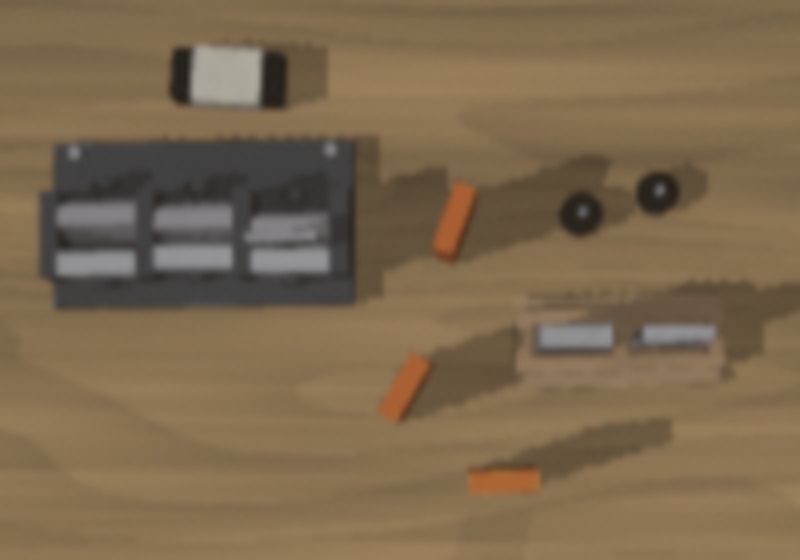

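View pics/s1.png

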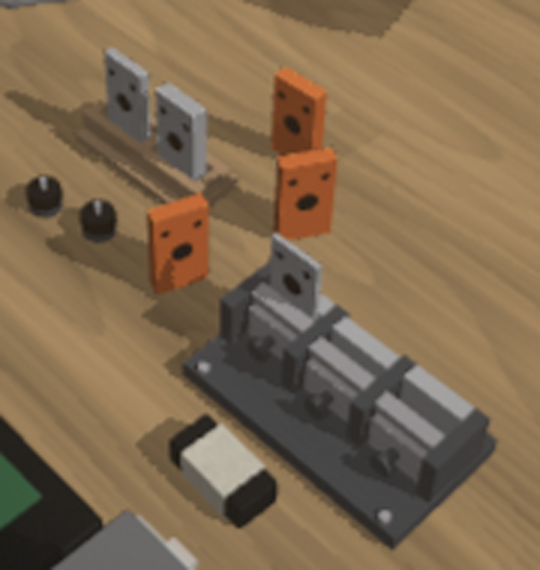

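Run:
```python
from h import *
from workcell import bot
s=bot.read_state()
A=R.from_rotvec(s['tcp_rot']).as_matrix(); print(A.round(3))
w=bot.camera_info('wrist'); Aw,t=P(w); print('cam axes in tool',(A.T@Aw).round(3),'pos',A.T@(t-s['tool_pos']))
print('lamp',at(w,440,235,.02), proj(w,at(w,440,235,.02)+[0,0,.1]))
sc=bot.camera_info('scene'); tp=bot.camera_info('top')
print(at(sc,272,45,.0),at(tp,608,360,.0))
# stand corners in top crop (scale4, off 200,135)
for u,v,z,n in [(520,300,.028,'stand'),(722,302,.028,''),(722,382,.028,''),(518,382,.028,''),(538,325,.094,'thickTL'),(612,323,.094,'TR'),(614,348,.094,''),(540,349,.094,''),(642,325,.094,'thin'),(715,324,.094,''),(715,345,.094,''),(640,346,.094,''),
 (55,143,.016,'gauge'),(353,140,.016,''),(354,305,.016,''),(55,308,.016,''),
 (57,252,.06,'fence wide'),(135,250,.06,''),(136,274,.06,''),(57,276,.06,''),(154,246,.06,'fence mid'),(232,245,.06,''),(250,247,.06,'f nar'),(328,246,.06,'')]:
    print(n,at(tp,200+u/4,135+v/4,z)[:2].round(4))
```

```text
[[ 0.962  0.273 -0.   ]
 [ 0.273 -0.962  0.002]
 [ 0.    -0.002 -1.   ]]
cam axes in tool [[ 0.001 -0.953 -0.304]
 [ 1.     0.001 -0.001]
 [ 0.001 -0.304  0.953]] pos [ 0.07794541 -0.00156093 -0.14213258]
lamp [ 0.14774149 -0.81892412  0.02      ] [[478.85409666 277.12215855]]
[ 0.13230463 -0.84095846  0.        ] [ 0.15859985 -0.81511618  0.        ]
stand [ 0.5348 -0.0882]
 [ 0.5356 -0.22  ]
 [ 0.4835 -0.2203]
 [ 0.4813 -0.0877]
thickTL [ 0.5151 -0.0982]
TR [ 0.5171 -0.1437]
 [ 0.5017 -0.1451]
 [ 0.5003 -0.0996]
thin [ 0.5161 -0.1622]
 [ 0.5175 -0.2071]
 [ 0.5045 -0.2072]
 [ 0.5032 -0.1611]
gauge [0.6352 0.2223]
 [0.6403 0.024 ]
 [0.5305 0.021 ]
 [0.5253 0.2185]
fence wide [0.5585 0.2082]
 [0.5606 0.1584]
 [0.5452 0.1573]
 [0.5431 0.2077]
fence mid [0.5633 0.1463]
 [0.5648 0.0966]
f nar [0.5637 0.085 ]
 [0.5651 0.0353]
```

{"method": "drive_tool", "body": {
  "steps": [
    [[0,0,0],-7],
    [[0,0,0],-7],
    [[0,0,0],-7],
    [[0,0,0],-7],
    [[0,0,0],-7],
    [[0,0,0],-7],
    [[0,0,0],-7],
    [[0,0,0],-7]
  ],
  "jaw": 1,
  "force": 40
}}

```text
time: 0.82
tool_pos: [0.1844, -0.649, 0.2307]
tcp_rot: [-2.538, -1.851, -0.001]
wrist_force: [0.7, 0.8, 0.2]
width: 1.004
```

{"method": "drive_tool", "body": {
  "steps": [
    [[0,0,0],-6.5],
    [[0,0,0],-6.5],
    [[0,0,0],-6.2],
    [[40,26,0],0],
    [[40,26,0],0],
    [[40,26,0],0],
    [[40,26,0],0],
    [[40,26,0],0]
  ]
}}

```text
time: 1.48
tool_pos: [0.2951, -0.4707, 0.2308]
tcp_rot: [-2.201, -2.241, -0.001]
wrist_force: [1.2, -0.3, 0.3]
width: 0.999
```

{"method": "drive_tool", "body": {
  "steps": [
    [[33,23,0],0],
    [[33,23,0],0],
    [[33,23,0],0],
    [[33,23,0],0],
    [[33,23,0],0],
    [[33,23,0],0],
    [[33,23,0],0],
    [[33,23,0],0]
  ]
}}

```text
time: 2.15
tool_pos: [0.4743, -0.2033, 0.2312]
tcp_rot: [2.201, 2.242, -0.0]
wrist_force: [2.0, -1.0, 0.5]
width: 0.998
```

{"method": "drive_tool", "body": {
  "steps": [
    [[30,20,20],0],
    [[10,8,20],0],
    [[0,0,20],0],
    [[0,0,15],0],
    [[0,0,0],0],
    [[0,0,0],0]
  ]
}}

```text
time: 2.65
tool_pos: [0.5001, -0.1641, 0.1552]
tcp_rot: [-2.199, -2.24, 0.002]
wrist_force: [-0.2, -0.8, 0.6]
width: 1.002
```

Run:
```python
from h import *
from workcell import bot
import json
s=bot.read_state();A=R.from_rotvec(s['tcp_rot']).as_matrix(); print(s['tool_pos'],A.round(4),s['q'])
w=bot.camera_info('wrist');im=bot.read_camera('wrist'); cv2.imwrite('pics/w1.png',im[:,:,::-1])
np.savez('w1.npz',**w)
```

```text
[ 0.50010214 -0.16413701  0.15516168] [[-0.0188  0.9998 -0.0028]
 [ 0.9998  0.0188  0.0011]
 [ 0.0012 -0.0028 -1.    ]] [-3.64480402e-01  4.69295441e-02  1.99923695e+00  4.40746100e-05
  1.09842050e+00 -3.83255422e-01]
```

View pics/w1.png

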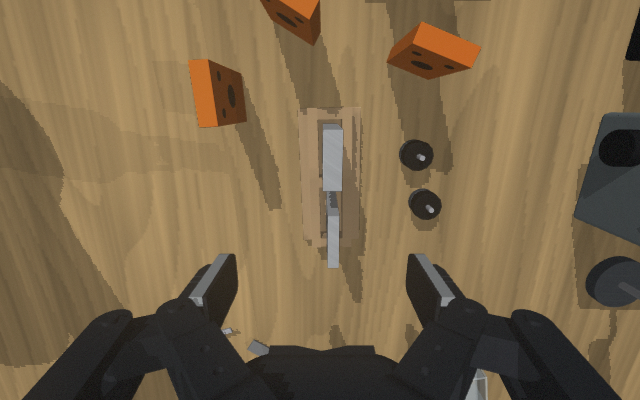

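Run:
```python
from h import *
im=cv2.imread('pics/w1.png')[:,:,::-1]
crop(im,285,95,385,275,'pics/w1c.png',4)
```

```text
(no output)
```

View pics/w1c.png

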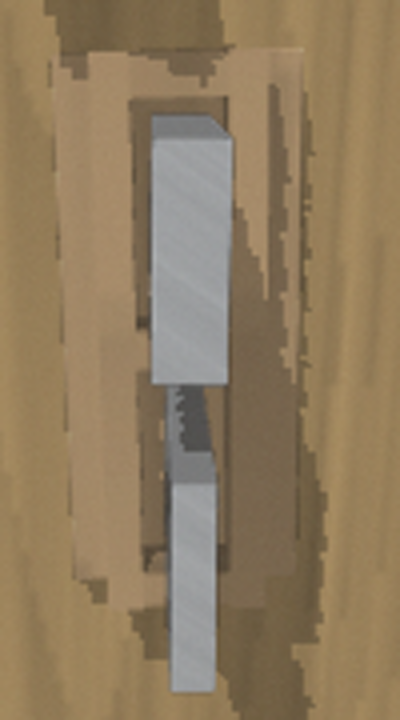

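Run:
```python
from h import *
w=dict(np.load('w1.npz'))
for c in [(152,138),(232,137),(228,384),(152,384),(171,484),(216,483),(216,691),(171,691)]:
    print(at(w,285+c[0]/4-.4,95+c[1]/4-.4,.094).round(4))
for c in [(55,55),(300,50),(297,575),(75,580)]: print('stand',at(w,285+c[0]/4-.4,95+c[1]/4-.4,.028).round(4))
```

```text
[ 0.4993 -0.0986  0.094 ]
[ 0.5129 -0.0981  0.094 ]
[ 0.514  -0.1416  0.094 ]
[ 0.5003 -0.1419  0.094 ]
[ 0.5042 -0.161   0.094 ]
[ 0.5125 -0.1607  0.094 ]
[ 0.5142 -0.2043  0.094 ]
[ 0.5053 -0.2045  0.094 ]
stand [ 0.4777 -0.0856  0.028 ]
stand [ 0.5316 -0.0834  0.028 ]
stand [ 0.5383 -0.2094  0.028 ]
stand [ 0.4823 -0.212   0.028 ]
```

{"method": "drive_tool", "body": {
  "steps": [
    [[22,4,5],-0.4],
    [[22,3.7,20],0],
    [[0,0,25],0],
    [[0,0,25],0],
    [[0,0,15],0],
    [[0,0,0],0],
    [[0,0,0],0]
  ]
}}

```text
time: 3.28
tool_pos: [0.5081, -0.121, 0.067]
tcp_rot: [2.194, 2.249, 0.0]
wrist_force: [0.6, 0.2, 0.3]
width: 0.997
```

Run:
```python
from h import *
from workcell import bot
s=bot.read_state();A=R.from_rotvec(s['tcp_rot']).as_matrix(); print(s['tool_pos'],A.round(4),s['wrist_force'])
w=bot.camera_info('wrist');im=bot.read_camera('wrist'); cv2.imwrite('pics/w2.png',im[:,:,::-1])
```

```text
[ 0.50812717 -0.1209598   0.06697746] [[-2.480e-02  9.997e-01  3.000e-04]
 [ 9.997e-01  2.480e-02 -1.000e-04]
 [-1.000e-04  3.000e-04 -1.000e+00]] [0.553494   0.16926667 0.2600393 ]
```

View pics/w2.png

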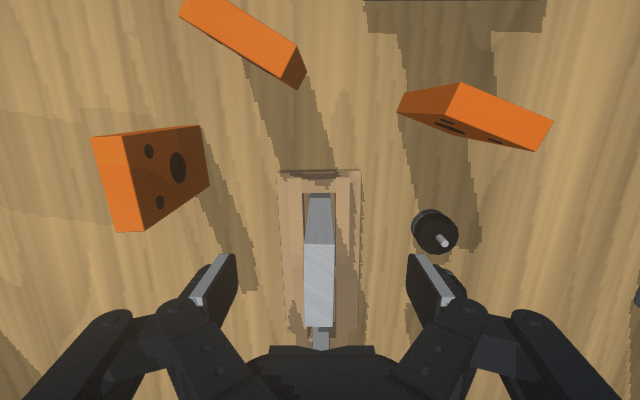

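{"method": "drive_tool", "body": {
  "steps": [
    [[1,-1.3,16],0],
    [[0,0,0],0],
    [[0,0,0],0]
  ]
}}

```text
time: 3.58
tool_pos: [0.5071, -0.12, 0.0515]
tcp_rot: [2.193, 2.248, 0.001]
wrist_force: [0.3, -0.2, 0.1]
width: 1.002
```

{"method": "drive_tool", "body": {
  "steps": [
    [[0,0,0],0],
    [[0,0,0],0],
    [[0,0,0],0],
    [[0,0,0],0],
    [[0,0,0],0],
    [[0,0,0],0],
    [[0,0,0],0],
    [[0,0,0],0]
  ],
  "jaw": 0,
  "force": 60
}}

```text
time: 4.25
tool_pos: [0.5068, -0.1196, 0.0506]
tcp_rot: [2.193, 2.249, 0.0]
wrist_force: [0.2, -0.5, 2.4]
width: 0.153
```

{"method": "drive_tool", "body": {
  "steps": [
    [[0,0,-10],0],
    [[0,0,-25],0],
    [[0,0,-35],0],
    [[0,0,-35],0],
    [[0,0,-25],0],
    [[0,0,0],0],
    [[0,0,0],0]
  ]
}}

```text
time: 4.83
tool_pos: [0.5078, -0.1199, 0.1827]
tcp_rot: [2.19, 2.247, 0.003]
wrist_force: [0.1, -0.5, -0.7]
width: 0.157
```

{"method": "drive_tool", "body": {
  "steps": [
    [[20,5,0],0],
    [[30,8,0],0],
    [[38,10,0],0],
    [[38,10,0],0],
    [[38,10,0],0],
    [[38,10,0],0],
    [[30,8,0],0],
    [[10,3,0],0]
  ]
}}

```text
time: 5.5
tool_pos: [0.5631, 0.1279, 0.1778]
tcp_rot: [-2.187, -2.25, 0.003]
wrist_force: [0.5, -0.0, -1.6]
width: 0.151
```

{"method": "drive_tool", "body": {
  "steps": [
    [[0,0,10],0],
    [[0,0,20],0],
    [[0,0,20],0],
    [[0,0,10],0],
    [[0,0,0],0],
    [[0,0,0],0]
  ]
}}

```text
time: 6.0
tool_pos: [0.5629, 0.1226, 0.1186]
tcp_rot: [-2.193, -2.247, 0.005]
wrist_force: [0.6, 0.5, -0.4]
width: 0.152
```

Run:
```python
from h import *
from workcell import bot
s=bot.read_state();A=R.from_rotvec(s['tcp_rot']).as_matrix(); print(s['tool_pos'],A.round(4),s['wrist_force'],s['width'])
w=bot.camera_info('wrist');im=bot.read_camera('wrist'); cv2.imwrite('pics/w3.png',im[:,:,::-1])
np.savez('w3.npz',**w)
```

```text
[0.56285976 0.1226096  0.11859258] [[-2.420e-02  9.997e-01 -3.700e-03]
 [ 9.997e-01  2.420e-02 -9.000e-04]
 [-8.000e-04 -3.700e-03 -1.000e+00]] [ 0.57804063  0.49695614 -0.38282602] 0.15213649916623223
```

View pics/w3.png

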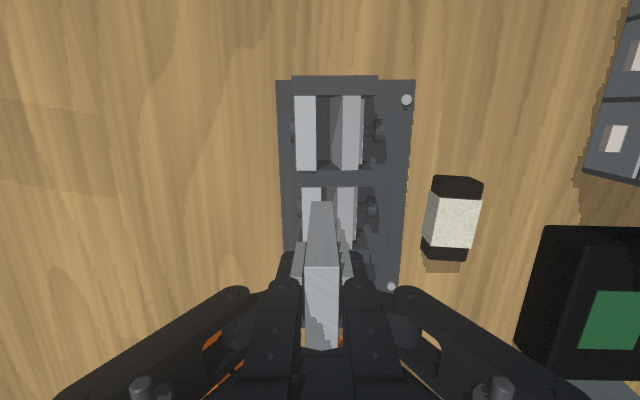

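Run:
```python
from h import *
im=cv2.imread('pics/w3.png')[:,:,::-1]
crop(im,270,70,420,190,'pics/w3c.png',5)
crop(im,270,170,420,290,'pics/w3d.png',5)
```

```text
(no output)
```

View pics/w3c.png

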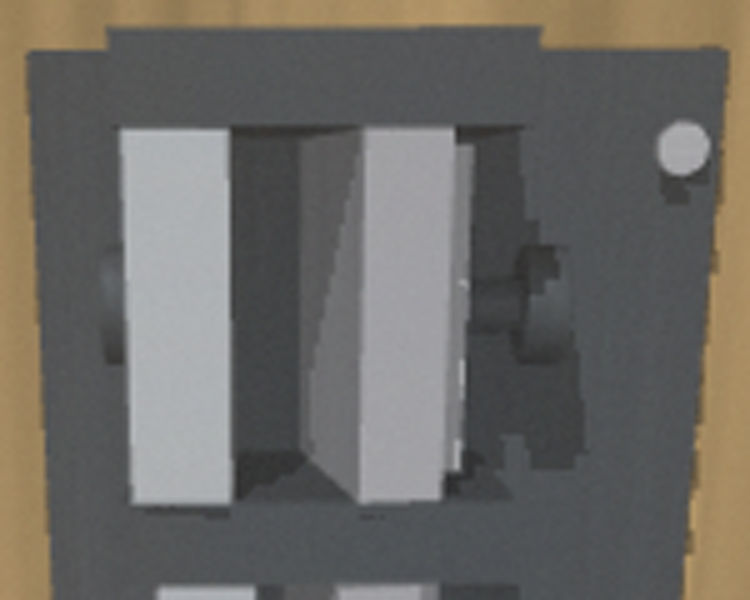

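View pics/w3d.png

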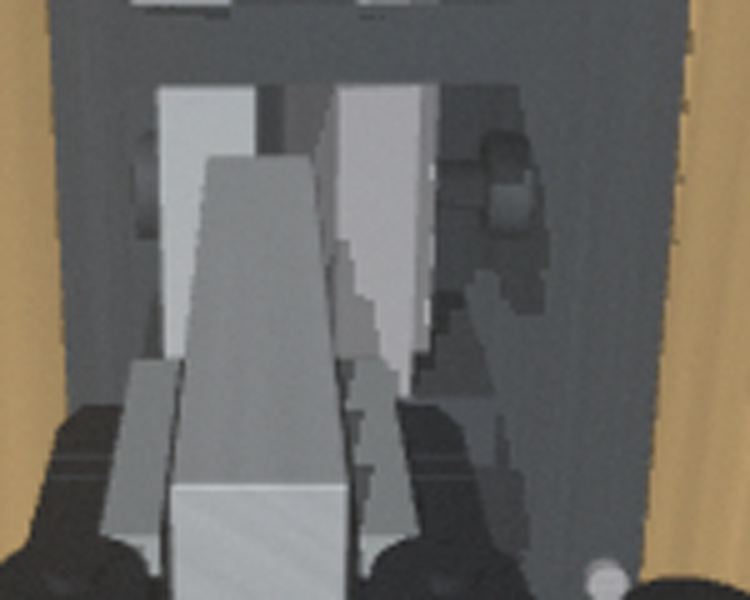

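```bash
cat > p.py <<'E'
from h import *
w=dict(np.load('w3.npz'))
def q(n,c,z,o=(270,70)): print(n,(1000*at(w,o[0]+c[0]/5-.4,o[1]+c[1]/5-.4,z)).round(1)[:2])
for n,c in [('wF',(230,128)),('wF',(233,503)),('wJ',(362,128)),('wJ',(359,500)),('fenceback',(121,128)),('',(132,504))]: q(n,c,.06)
for n,c in [('mF',(255,86)),('mJ',(336,86)),('mFb',(158,86))]: q(n,c,.06,(270,170))
for c in [(208,157),(308,157)]: q('plate bottom',c,.078,(270,170))
for c in [(172,485),(348,485)]: q('plate top',c,.162,(270,170))
for c in [(28,50),(727,48)]: q('base',c,.016)
E
python3 p.py
```

```text
wF [556.6 209.5]
wF [558.  160.2]
wJ [573.7 210. ]
wJ [575.5 161.1]
fenceback [542.5 209.2]
 [543.9 159.7]
mF [561.3 148.3]
mJ [572.8 148.6]
mFb [547.5 148. ]
plate bottom [555.4 143.3]
plate bottom [568.5 143.7]
plate top [555.8 143.9]
plate top [569.3 144.2]
base [523.9 221.9]
base [632.4 224.9]
```

{"method": "drive_tool", "body": {
  "steps": [
    [[15,1,0],0],
    [[25,2,0],0],
    [[17,1.1,0],0],
    [[5.3,0,0],0],
    [[0,0,0],0],
    [[0,0,0],0]
  ]
}}

```text
time: 6.55
tool_pos: [0.5673, 0.1861, 0.1212]
tcp_rot: [2.191, 2.249, 0.001]
wrist_force: [0.5, 0.3, -1.1]
width: 0.156
```

Run:
```python
from h import *
from workcell import bot
s=bot.read_state();A=R.from_rotvec(s['tcp_rot']).as_matrix(); print(s['tool_pos'],A.round(4),s['wrist_force'],s['width'])
w=bot.camera_info('wrist');im=bot.read_camera('wrist'); cv2.imwrite('pics/w4.png',im[:,:,::-1])
sc=bot.read_camera('scene');crop(sc,310,190,450,330,'pics/s4.png')
crop(im,250,150,400,270,'pics/w4c.png')
np.savez('w4.npz',**w)
```

```text
[0.56733425 0.18610614 0.12120221] [[-2.610e-02  9.997e-01  1.400e-03]
 [ 9.997e-01  2.610e-02 -2.000e-04]
 [-2.000e-04  1.400e-03 -1.000e+00]] [ 0.45102302  0.34073636 -1.10783042] 0.1558440588936484
```

View pics/w4c.png

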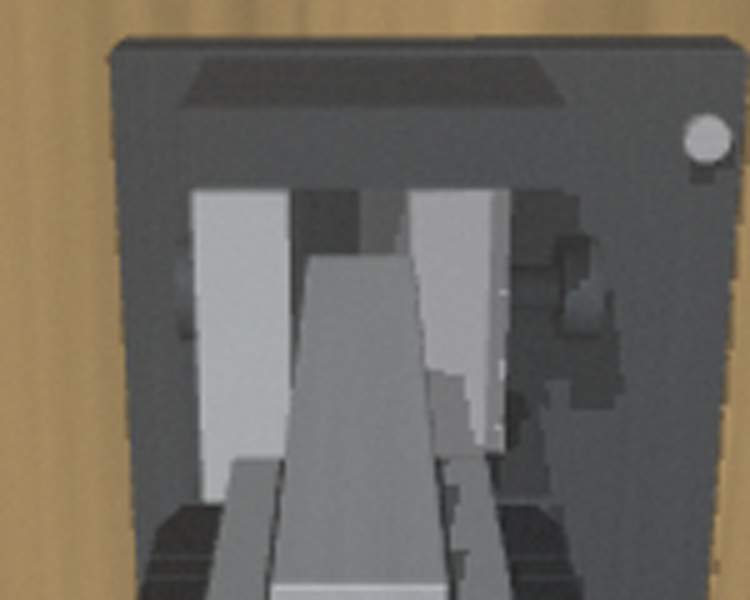

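View pics/s4.png

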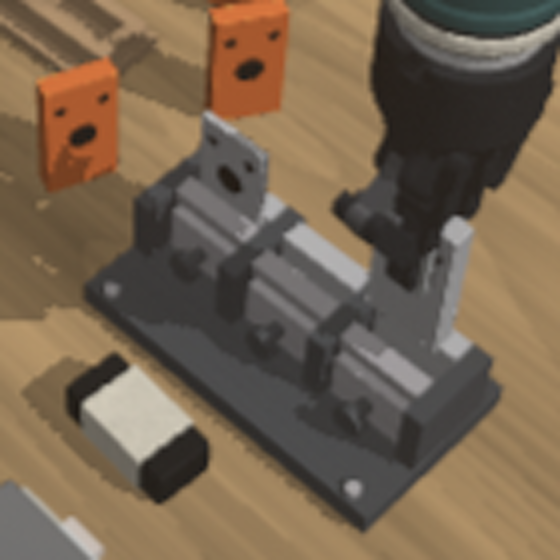

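```bash
cat > p.py <<'E'
from h import *
w=dict(np.load('w4.npz'))
def q(n,c,z,o=(250,150)): print(n,(1000*at(w,o[0]+c[0]/5-.4,o[1]+c[1]/5-.4,z)).round(1)[:2])
for n,c in [('wF',(290,190)),('wF',(292,450)),('wJ',(408,190)),('fenceback',(192,190))]: q(n,c,.06)
for c in [(308,256),(414,257)]: q('plate bottom',c,.0803)
for c in [(272,585),(448,585)]: q('plate top',c,.164)
E
python3 p.py
python3 - <<'E'
from workcell import bot
for k in range(1): s=bot.read_state(); print(s['tool_pos'],s['wrist_force'])
E
```

```text
wF [556.7 210.3]
wF [557.6 169.2]
wJ [573.7 210.8]
fenceback [542.6 209.9]
plate bottom [560.1 206.9]
plate bottom [574.  207.1]
plate top [560.  206.9]
plate top [573.6 207.3]
[0.56698867 0.18550881 0.12070616] [-0.71384759  0.58724458 -2.0016442 ]
```

{"method": "drive_tool", "body": {
  "steps": [
    [[0,-1.9,0],0],
    [[0,0,8],0],
    [[0,0,7],0],
    [[0,0,4],0],
    [[0,0,3],0],
    [[0,0,0],0],
    [[0,0,0],0]
  ]
}}

```text
time: 7.23
tool_pos: [0.5646, 0.1862, 0.0977]
tcp_rot: [-2.193, -2.249, 0.002]
wrist_force: [0.5, -0.5, -1.8]
width: 0.158
```

{"method": "drive_tool", "body": {
  "steps": [
    [[0,0,2],0],
    [[0,0,2],0],
    [[0,0,0],0],
    [[0,0,0],0]
  ]
}}

```text
time: 7.57
tool_pos: [0.5648, 0.1863, 0.0942]
tcp_rot: [-2.193, -2.25, 0.0]
wrist_force: [0.1, -0.1, -0.7]
width: 0.16
```

Run:
```python
from h import *
from workcell import bot
s=bot.read_state();A=R.from_rotvec(s['tcp_rot']).as_matrix(); print(s['tool_pos'],A.round(4),s['wrist_force'],s['torque'],s['width'])
w=bot.camera_info('wrist');im=bot.read_camera('wrist')
crop(im,250,150,400,270,'pics/w5c.png')
```

```text
[0.56479241 0.1863309  0.09418651] [[-2.560e-02  9.997e-01 -3.000e-04]
 [ 9.997e-01  2.560e-02 -1.000e-04]
 [-1.000e-04 -3.000e-04 -1.000e+00]] [ 0.09872157 -0.07895396 -0.7402703 ] [ 0.00268009 -0.02145146  0.05364368] 0.16016691492894647
```

View pics/w5c.png

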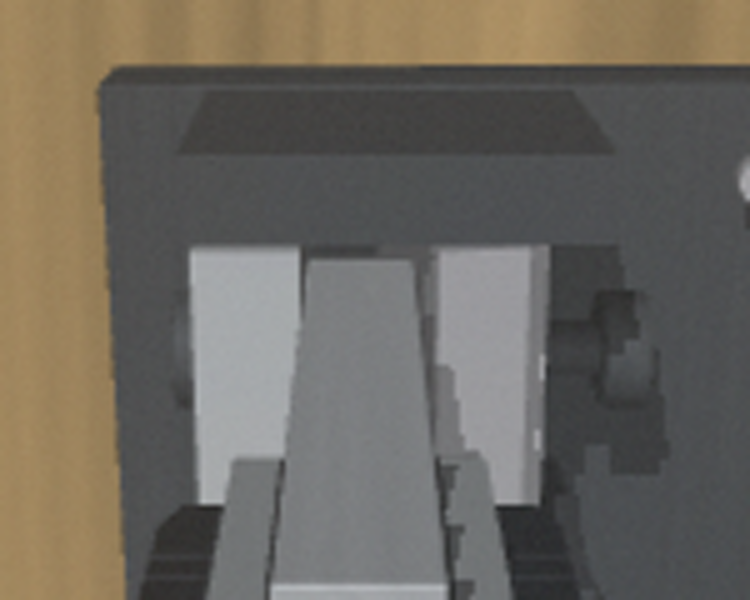

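{"method": "drive_tool", "body": {
  "steps": [
    [[0,0,2],0],
    [[0,0,2],0],
    [[0,0,2],0],
    [[0,0,0],0],
    [[0,0,0],0]
  ]
}}

```text
time: 8.03
tool_pos: [0.5647, 0.1862, 0.088]
tcp_rot: [-2.193, -2.249, 0.001]
wrist_force: [0.0, -0.7, -2.7]
width: 0.154
```

{"method": "drive_tool", "body": {
  "steps": [
    [[0,0,1],0],
    [[0,0,1],0],
    [[0,0,0],0],
    [[0,0,0],0]
  ]
}}

```text
time: 8.37
tool_pos: [0.5649, 0.1863, 0.0862]
tcp_rot: [-2.193, -2.25, 0.0]
wrist_force: [-0.6, -0.4, -0.5]
width: 0.155
```

{"method": "drive_tool", "body": {
  "steps": [
    [[0,0,1],0],
    [[0,0,1],0],
    [[0,0,0],0],
    [[0,0,0],0]
  ]
}}

```text
time: 8.7
tool_pos: [0.5648, 0.1863, 0.0842]
tcp_rot: [-2.193, -2.249, 0.0]
wrist_force: [-0.4, -0.6, -0.9]
width: 0.158
```

{"method": "drive_tool", "body": {
  "steps": [
    [[0,0,1],0],
    [[0,0,0.5],0],
    [[0,0,0],0],
    [[0,0,0],0]
  ]
}}

```text
time: 9.03
tool_pos: [0.5649, 0.1863, 0.0827]
tcp_rot: [-2.193, -2.25, 0.0]
wrist_force: [-0.6, 0.5, -1.8]
width: 0.154
```

{"method": "drive_tool", "body": {
  "steps": [
    [[0,0,1],0],
    [[0,0,0],0],
    [[0,0,0],0]
  ]
}}

```text
time: 9.28
tool_pos: [0.5648, 0.1863, 0.0816]
tcp_rot: [-2.193, -2.249, 0.001]
wrist_force: [-0.8, -0.5, -1.7]
width: 0.153
```

{"method": "drive_tool", "body": {
  "steps": [
    [[0,0,1],0],
    [[0,0,0],0],
    [[0,0,0],0]
  ]
}}

```text
time: 9.53
tool_pos: [0.5646, 0.1863, 0.0806]
tcp_rot: [-2.193, -2.249, 0.001]
wrist_force: [-0.8, -0.1, -1.5]
width: 0.157
```

{"method": "drive_tool", "body": {
  "steps": [
    [[0,0,0.5],0],
    [[0,0,0],0],
    [[0,0,0],0]
  ]
}}

```text
time: 9.78
tool_pos: [0.5646, 0.1863, 0.0801]
tcp_rot: [-2.193, -2.249, 0.001]
wrist_force: [-2.1, -0.3, -0.3]
width: 0.15
```

{"method": "drive_tool", "body": {
  "steps": [
    [[0,-0.3,0.5],0],
    [[0,0,0],0],
    [[0,0,0],0]
  ]
}}

```text
time: 10.03
tool_pos: [0.5645, 0.1863, 0.0798]
tcp_rot: [-2.193, -2.249, 0.0]
wrist_force: [-1.2, 0.3, -0.3]
width: 0.158
```

{"method": "drive_tool", "body": {
  "steps": [
    [[0,0,0.7],0],
    [[0,0,0],0],
    [[0,0,0],0]
  ]
}}

```text
time: 10.28
tool_pos: [0.5645, 0.1863, 0.079]
tcp_rot: [-2.193, -2.249, 0.0]
wrist_force: [-2.9, -0.5, 0.1]
width: 0.161
```

{"method": "drive_tool", "body": {
  "steps": [
    [[0,-0.3,0.5],0],
    [[0,0,0],0],
    [[0,0,0],0]
  ]
}}

```text
time: 10.53
tool_pos: [0.5643, 0.1863, 0.0785]
tcp_rot: [2.193, 2.25, 0.0]
wrist_force: [-1.9, 0.1, -0.3]
width: 0.157
```

{"method": "drive_tool", "body": {
  "steps": [
    [[0,-0.2,0.5],0],
    [[0,0,0],0],
    [[0,0,0],0]
  ]
}}

```text
time: 10.78
tool_pos: [0.5642, 0.1863, 0.0781]
tcp_rot: [2.193, 2.249, 0.0]
wrist_force: [-2.2, 0.4, -0.6]
width: 0.155
```

{"method": "drive_tool", "body": {
  "steps": [
    [[0,0,0.5],0],
    [[0,0,0],0],
    [[0,0,0],0]
  ]
}}

```text
time: 11.03
tool_pos: [0.5642, 0.1863, 0.0777]
tcp_rot: [2.193, 2.25, 0.0]
wrist_force: [-1.7, 0.1, 0.4]
width: 0.158
```

{"method": "drive_tool", "body": {
  "steps": [
    [[0,-0.2,0.5],0],
    [[0,0,0],0],
    [[0,0,0],0]
  ]
}}

```text
time: 11.28
tool_pos: [0.5642, 0.1864, 0.0774]
tcp_rot: [2.193, 2.249, 0.001]
wrist_force: [-1.8, 0.3, 2.5]
width: 0.154
```

{"method": "drive_tool", "body": {
  "steps": [
    [[0,0,0.5],0],
    [[0,0,0],0],
    [[0,0,0],0]
  ]
}}

```text
time: 11.53
tool_pos: [0.5642, 0.1864, 0.0771]
tcp_rot: [2.193, 2.249, 0.001]
wrist_force: [-2.1, 0.1, 5.1]
width: 0.155
```

{"method": "drive_tool", "body": {
  "steps": [
    [[0,0,0.5],0],
    [[0,0,0],0],
    [[0,0,0],0]
  ]
}}

```text
time: 11.78
tool_pos: [0.5642, 0.1864, 0.0768]
tcp_rot: [2.193, 2.25, 0.001]
wrist_force: [-3.0, 0.1, 6.0]
width: 0.159
```

{"method": "drive_tool", "body": {
  "steps": [
    [[0,0,0.5],0],
    [[0,0,0],0],
    [[0,0,0],0]
  ]
}}

```text
time: 12.03
tool_pos: [0.5642, 0.1864, 0.0766]
tcp_rot: [2.193, 2.25, 0.001]
wrist_force: [-3.9, -1.3, 8.4]
width: 0.156
```

{"method": "drive_tool", "body": {
  "steps": [
    [[0,0,0.3],0],
    [[0,0,0],0],
    [[0,0,0],0]
  ]
}}

```text
time: 12.28
tool_pos: [0.5643, 0.1865, 0.0766]
tcp_rot: [2.192, 2.25, 0.001]
wrist_force: [-4.4, -0.8, 8.9]
width: 0.16
```

{"method": "drive_tool", "body": {
  "steps": [
    [[0,0,0.2],0],
    [[0,0,0],0],
    [[0,0,0],0],
    [[0,0,0],0],
    [[0,0,0],0],
    [[0,0,0],0],
    [[0,0,0],0],
    [[0,0,0],0]
  ]
}}

```text
time: 12.95
tool_pos: [0.5642, 0.1865, 0.0765]
tcp_rot: [2.192, 2.25, 0.001]
wrist_force: [-4.8, 0.1, 9.9]
width: 0.153
```

{"method": "drive_tool", "body": {
  "steps": [
    [[0,0,0],0],
    [[0,0,0],0],
    [[0,0,0],0],
    [[0,0,0],0],
    [[0,0,0],0],
    [[0,0,0],0],
    [[0,0,0],0]
  ]
}}

```text
time: 13.53
tool_pos: [0.5643, 0.1865, 0.0765]
tcp_rot: [2.192, 2.25, 0.001]
wrist_force: [-4.4, -0.3, 10.2]
width: 0.159
```

Run:
```python
from h import *
from workcell import bot
s=bot.read_state();A=R.from_rotvec(s['tcp_rot']).as_matrix(); print(s['tool_pos'],A.round(4),s['wrist_force'],s['torque'],s['width'])
w=bot.camera_info('wrist');im=bot.read_camera('wrist')
crop(im,240,180,400,310,'pics/w6c.png')
sc=bot.read_camera('scene');crop(sc,330,190,450,330,'pics/s6.png')
```

```text
[0.5642553  0.18645829 0.0765466 ] [[-2.570e-02  9.997e-01  6.000e-04]
 [ 9.997e-01  2.570e-02  2.000e-04]
 [ 2.000e-04  6.000e-04 -1.000e+00]] [-4.43379148 -0.3285409  10.20479288] [-0.16788231  1.07407458  0.1578029 ] 0.1588156472092397
```

View pics/w6c.png

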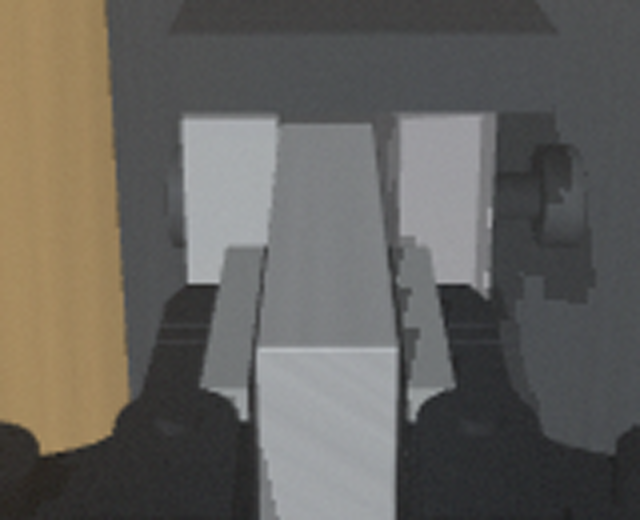

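View pics/s6.png

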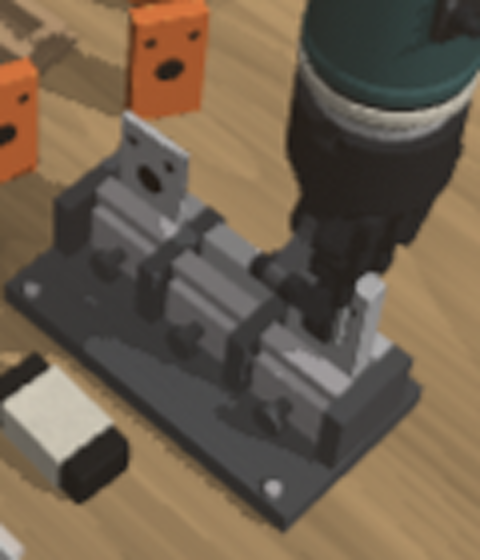

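{"method": "drive_tool", "body": {
  "steps": [
    [[0,-0.4,-1.2],0],
    [[0,0,0],0],
    [[0,0,0],0]
  ]
}}

```text
time: 13.88
tool_pos: [0.5642, 0.1864, 0.0766]
tcp_rot: [2.192, 2.249, 0.002]
wrist_force: [-0.7, -0.7, 3.2]
width: 0.161
```

{"method": "drive_tool", "body": {
  "steps": [
    [[0,0,0],0],
    [[0,0,0],0],
    [[0,0,0],0],
    [[0,0,0],0],
    [[0,0,0],0],
    [[0,0,0],0]
  ],
  "jaw": 0.8
}}

```text
time: 14.38
tool_pos: [0.5635, 0.1862, 0.0761]
tcp_rot: [-2.193, -2.249, 0.0]
wrist_force: [0.3, 0.4, 0.4]
width: 0.799
```

{"method": "drive_tool", "body": {
  "steps": [
    [[0,0,-10],0],
    [[0,0,-20],0],
    [[0,0,-30],0],
    [[0,0,-35],0],
    [[0,0,-10],0],
    [[-12,0,0],0],
    [[-12,0,0],0],
    [[0,0,0],0]
  ]
}}

```text
time: 15.05
tool_pos: [0.5629, 0.1596, 0.1796]
tcp_rot: [-2.194, -2.248, 0.005]
wrist_force: [-0.2, 0.1, -0.3]
width: 0.796
```

Run:
```python
from h import *
from workcell import bot
s=bot.read_state();A=R.from_rotvec(s['tcp_rot']).as_matrix(); print(s['tool_pos'],A.round(4),s['wrist_force'],s['width'])
w=bot.camera_info('wrist');im=bot.read_camera('wrist');np.savez('w7.npz',**w)
cv2.imwrite('pics/w7.png',im[:,:,::-1])
sc=bot.read_camera('scene');crop(sc,330,190,450,330,'pics/s7.png')
```

```text
[0.56292013 0.15957402 0.17963397] [[-0.0242  0.9997 -0.0028]
 [ 0.9997  0.0242 -0.002 ]
 [-0.0019 -0.0028 -1.    ]] [-0.20706921  0.08360585 -0.2569094 ] 0.7962601329203902
```

View pics/w7.png

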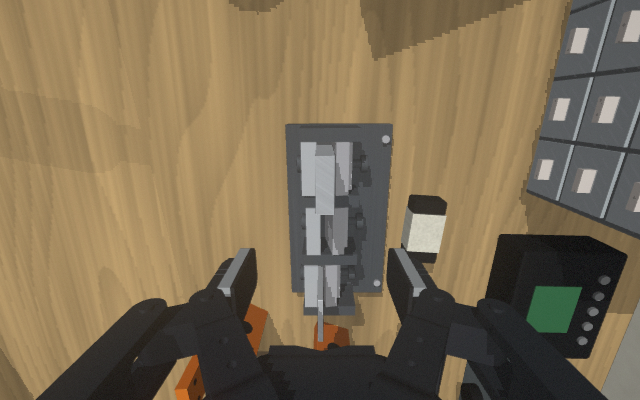

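View pics/s7.png

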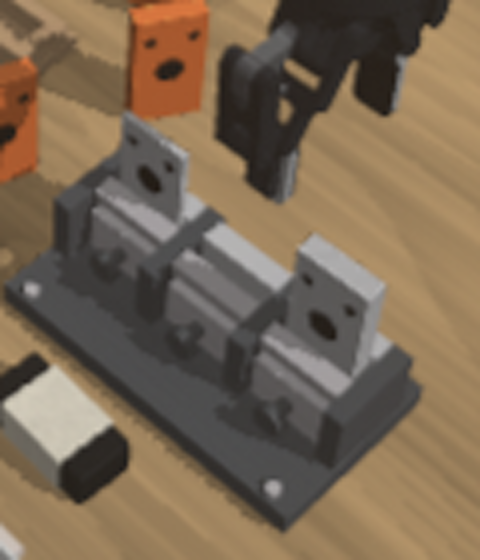

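{"method": "drive_tool", "body": {
  "steps": [
    [[-25,-5,0],0],
    [[-40,-7,0],0],
    [[-40,-7,0],0],
    [[-40,-7,0],0],
    [[-40,-8,0],0],
    [[-40,-8,0],0],
    [[-40,-8,0],0],
    [[-40,-7,0],0]
  ]
}}

```text
time: 15.82
tool_pos: [0.5131, -0.1454, 0.1795]
tcp_rot: [-2.191, -2.248, 0.002]
wrist_force: [0.9, -0.8, -0.7]
width: 0.8
```

{"method": "drive_tool", "body": {
  "steps": [
    [[-25,-4,0],0],
    [[-10,-1,0],0],
    [[0,0,20],0],
    [[0,0,20],0],
    [[0,0,10],0],
    [[0,0,0],0],
    [[0,0,0],0]
  ]
}}

```text
time: 16.4
tool_pos: [0.51, -0.1781, 0.13]
tcp_rot: [-2.19, -2.248, 0.001]
wrist_force: [1.0, -0.2, -0.4]
width: 0.801
```

Run:
```python
from h import *
from workcell import bot
s=bot.read_state();A=R.from_rotvec(s['tcp_rot']).as_matrix(); print(s['tool_pos'],A.round(4),s['wrist_force'],s['width'])
w=bot.camera_info('wrist');im=bot.read_camera('wrist');np.savez('w8.npz',**w)
cv2.imwrite('pics/w8.png',im[:,:,::-1])
```

```text
[ 0.51001186 -0.17810706  0.12996602] [[-0.0262  0.9997 -0.0028]
 [ 0.9997  0.0262  0.0015]
 [ 0.0015 -0.0028 -1.    ]] [ 0.9688078  -0.18138328 -0.43539904] 0.8005635112213032
```

View pics/w8.png

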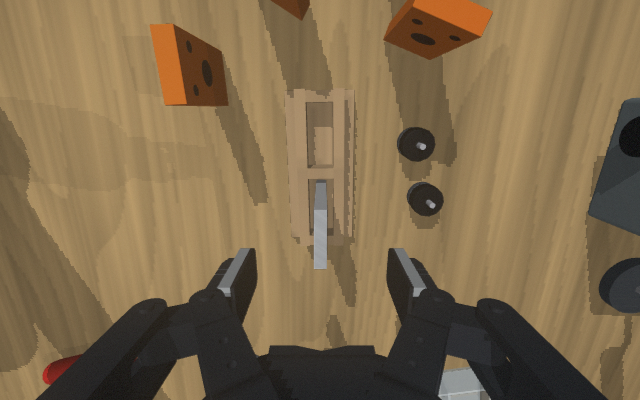

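Run:
```python
from h import *
w=dict(np.load('w8.npz'))
crop(cv2.imread('pics/w8.png')[:,:,::-1],280,160,380,280,'pics/w8c.png',5)
for c in [(314,210),(327,210),(326.3,269),(314,269)]: print(at(w,c[0],c[1],.094).round(4))
from workcell import bot
print(bot.read_state()['tool_pos'])
```

```text
[ 0.5046 -0.1619  0.094 ]
[ 0.513  -0.1617  0.094 ]
[ 0.5139 -0.2049  0.094 ]
[ 0.5054 -0.2052  0.094 ]
[ 0.5109618  -0.17855664  0.13118311]
```

View pics/w8c.png

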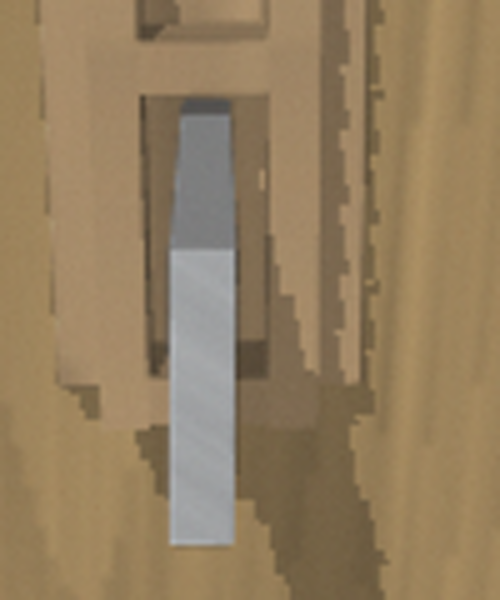

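{"method": "drive_tool", "body": {
  "steps": [
    [[-5.2,-1.8,5],0],
    [[0,0,20],0],
    [[0,0,25],0],
    [[0,0,20],0],
    [[0,0,10],0],
    [[0,0,0],0],
    [[0,0,0],0]
  ]
}}

```text
time: 17.03
tool_pos: [0.5094, -0.1845, 0.0516]
tcp_rot: [-2.193, -2.25, 0.0]
wrist_force: [0.4, -0.4, -0.1]
width: 0.802
```

{"method": "drive_tool", "body": {
  "steps": [
    [[0,0,0],0],
    [[0,0,0],0],
    [[0,0,0],0],
    [[0,0,0],0],
    [[0,0,0],0],
    [[0,0,0],0],
    [[0,0,0],0],
    [[0,0,0],0]
  ],
  "jaw": 0,
  "force": 60
}}

```text
time: 17.7
tool_pos: [0.5098, -0.1847, 0.0521]
tcp_rot: [2.192, 2.249, 0.001]
wrist_force: [-0.6, 0.6, 5.3]
width: 0.1
```

{"method": "drive_tool", "body": {
  "steps": [
    [[0,0,-10],0],
    [[0,0,-25],0],
    [[0,0,-35],0],
    [[0,0,-35],0],
    [[0,0,-25],0],
    [[0,0,0],0],
    [[0,0,0],0]
  ]
}}

```text
time: 18.28
tool_pos: [0.5103, -0.1849, 0.1835]
tcp_rot: [2.19, 2.247, 0.002]
wrist_force: [-1.2, -0.5, -1.0]
width: 0.097
```

{"method": "drive_tool", "body": {
  "steps": [
    [[20,5,0],0],
    [[36,8,0],0],
    [[40,8,0],0],
    [[40,8,0],0],
    [[40,8,0],0],
    [[40,8,0],0],
    [[40,8,0],0],
    [[30,7,0],0]
  ]
}}

```text
time: 18.95
tool_pos: [0.5599, 0.1059, 0.1785]
tcp_rot: [-2.189, -2.248, 0.005]
wrist_force: [0.6, -1.5, -1.9]
width: 0.1
```

{"method": "drive_tool", "body": {
  "steps": [
    [[15,4,0],0],
    [[5.5,1.3,0],0],
    [[0,0,0],0],
    [[0,0,10],0],
    [[0,0,20],0],
    [[0,0,20],0],
    [[0,0,5],0],
    [[0,0,0],0]
  ]
}}

```text
time: 19.62
tool_pos: [0.5639, 0.1217, 0.123]
tcp_rot: [-2.193, -2.245, 0.009]
wrist_force: [-0.2, -0.8, -0.8]
width: 0.101
```

```bash
cat > look.py <<'E'
import sys
from h import *
from workcell import bot
n=sys.argv[1]; b=[int(v) for v in sys.argv[2:6]]
s=bot.read_state();A=R.from_rotvec(s['tcp_rot']).as_matrix(); print(s['tool_pos'],A.round(4),s['wrist_force'],s['width'])
w=bot.camera_info('wrist');im=bot.read_camera('wrist');np.savez(n+'.npz',**w)
cv2.imwrite(f'pics/{n}.png',im[:,:,::-1]); crop(im,*b,f'pics/{n}c.png')
E
python3 look.py w9 250 130 410 250
```

```text
[0.5639059  0.12166582 0.12298335] [[-0.0236  0.9997 -0.0064]
 [ 0.9997  0.0236 -0.0014]
 [-0.0013 -0.0064 -1.    ]] [-0.24692146 -0.83732307 -0.79624577] 0.10107190463715078
```

View pics/w9c.png

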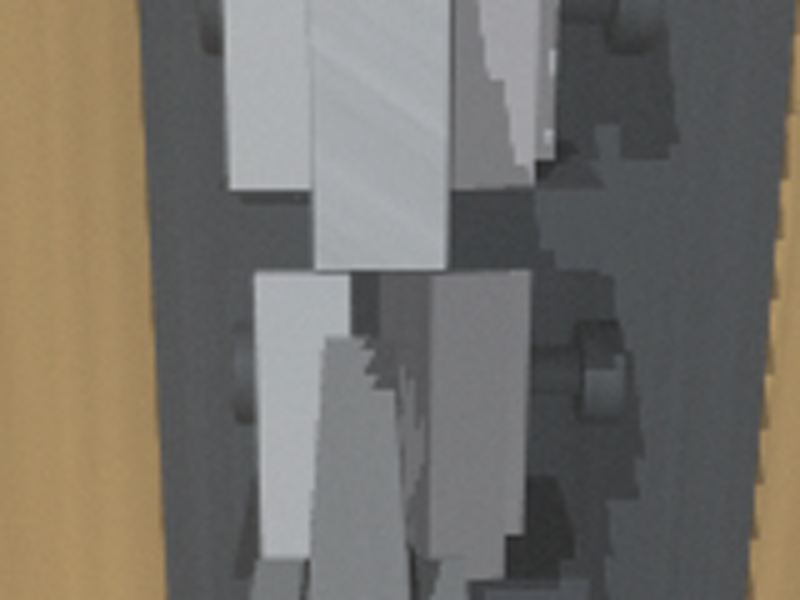

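{"method": "drive_tool", "body": {
  "steps": [
    [[0,0,0],0],
    [[0,0,0],0],
    [[0,0,0],0],
    [[0,0,0],0]
  ]
}}

```text
time: 20.0
tool_pos: [0.5674, 0.1237, 0.1275]
tcp_rot: [2.192, 2.249, 0.003]
wrist_force: [0.2, 0.2, -2.1]
width: 0.095
```

```bash
python3 look.py w10 250 130 410 250
```

```text
[0.56742846 0.12369376 0.12747921] [[-2.530e-02  9.997e-01  2.000e-03]
 [ 9.997e-01  2.530e-02  3.000e-04]
 [ 3.000e-04  2.000e-03 -1.000e+00]] [ 0.20432323  0.16343645 -2.13743398] 0.09508108171704678
```

View pics/w10c.png

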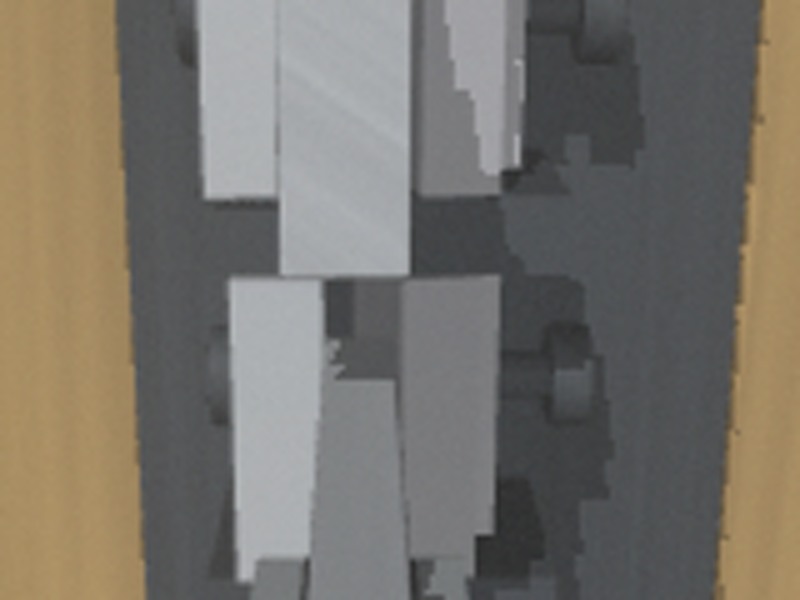

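```bash
cat > p.py <<'E'
from h import *
w=dict(np.load('w10.npz'))
def q(n,c,z,o=(250,130)): print(n,(1000*at(w,o[0]+c[0]/5-.4,o[1]+c[1]/5-.4,z)).round(1)[:2])
for n,c in [('mF',(323,278)),('mJ',(402,278)),('fenceback',(229,278))]: q(n,c,.06)
for c in [(328,380),(395,380)]: q('plate bottom',c,.0854)
for c in [(280,275),(410,275)]: q('thick top',c,.120)
E
python3 p.py
python3 - <<'E'
from workcell import bot
print(bot.read_state()['tool_pos'])
E
```

```text
mF [561.5 148.2]
mJ [573.2 148.5]
fenceback [547.6 147.8]
plate bottom [562.9 140.8]
plate bottom [571.8 141.1]
thick top [558. 164.]
thick top [571.7 164.4]
[0.56725019 0.12374191 0.12725174]
```

Run:
```python
from h import *
im=cv2.imread('pics/w10.png')[:,:,::-1]
crop(im,230,180,410,400,'pics/w10d.png',3)
from workcell import bot
crop(bot.read_camera('scene'),320,130,460,330,'pics/s10.png',4)
```

```text
(no output)
```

View pics/w10d.png

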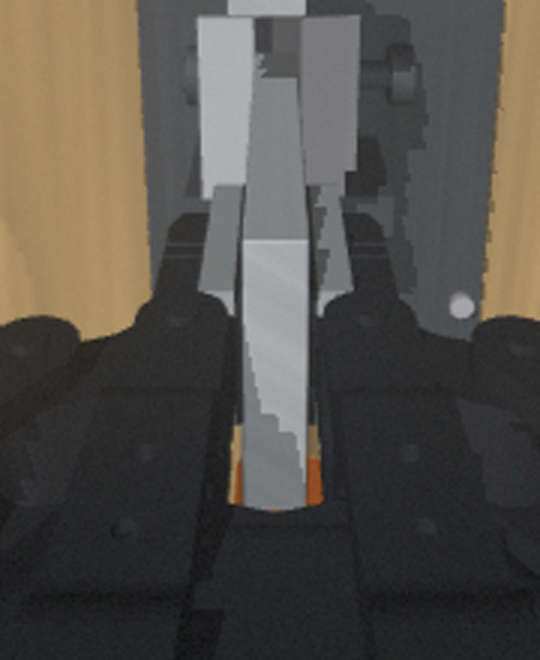

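View pics/s10.png

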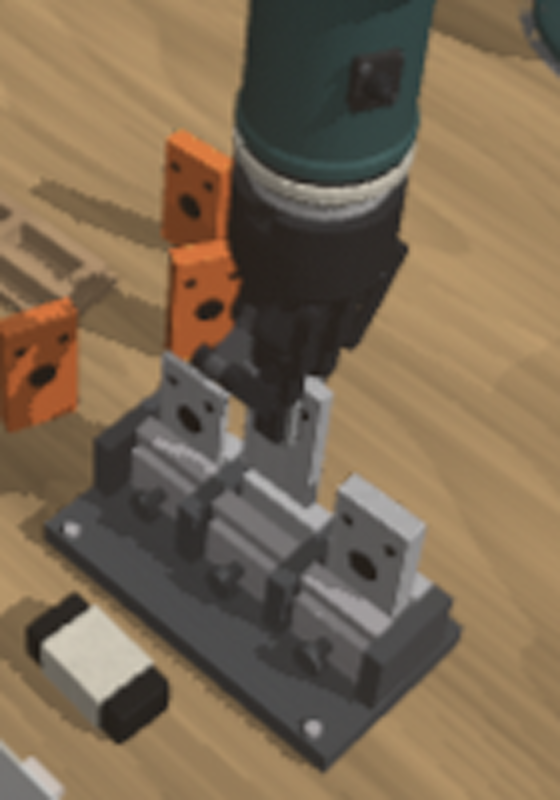

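```bash
cat > p.py <<'E'
from h import *
w=dict(np.load('w10.npz'))
def q(n,u,v,z): print(n,(1000*at(w,u-.3,v-.3,z)).round(1)[:2])
for z in (.166,.1694,.173): q('top front L',230+244/3,180+240/3,z); q('R',230+308/3,260,z)
for z in (.082,.0854,.089): q('bottom front L',230+255/3,180+78/3,z); q('R',230+296/3,180+78/3,z)
w=dict(np.load('w4.npz'))
q('thick top',250+272/5,150+585/5,.164); q('thick bot',250+308/5,150+256/5,.0803)
E
python3 p.py
```

```text
top front L [562.7 145.2]
R [571.1 145.4]
top front L [562.7 147.1]
R [570.9 147.3]
top front L [562.8 149.1]
R [570.7 149.3]
bottom front L [562.5 139.6]
R [571.7 139.8]
bottom front L [562.5 140.7]
R [571.6 141. ]
bottom front L [562.6 142. ]
R [571.5 142.2]
thick top [560.1 206.9]
thick bot [560.1 206.8]
```

{"method": "drive_tool", "body": {
  "steps": [
    [[0,-6,0],0],
    [[0,-6,5],0],
    [[0,0,8],0],
    [[0,0,5],0],
    [[0,0,2],0],
    [[0,0,0],0],
    [[0,0,0],0],
    [[0,0,0],0]
  ],
  "force": 20
}}

```text
time: 20.77
tool_pos: [0.5549, 0.1234, 0.1064]
tcp_rot: [2.193, 2.249, 0.0]
wrist_force: [0.5, -0.4, -1.2]
width: 0.101
```

{"method": "drive_tool", "body": {
  "steps": [
    [[0,0,1],0],
    [[0,0,1],0],
    [[0,0,0],0],
    [[0,0,0],0]
  ]
}}

```text
time: 21.1
tool_pos: [0.5547, 0.1233, 0.1043]
tcp_rot: [2.193, 2.249, 0.0]
wrist_force: [-1.2, -0.0, -0.2]
width: 0.097
```

```bash
python3 look.py w11 230 160 410 400
```

```text
[0.55465545 0.12330807 0.10431865] [[-0.0254  0.9997  0.    ]
 [ 0.9997  0.0254 -0.    ]
 [-0.      0.     -1.    ]] [-1.1700771  -0.01687698 -0.24566572] 0.09709124498689274
```

View pics/w11c.png

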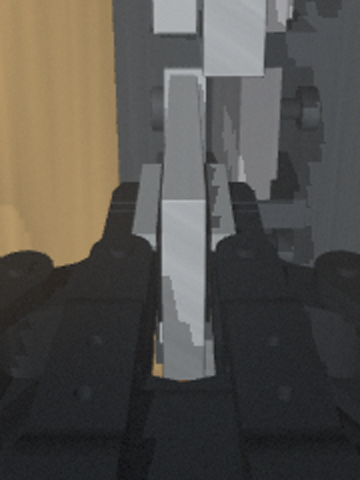

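```bash
cat > p.py <<'E'
from h import *
im=cv2.imread('pics/w11.png')[:,:,::-1]; crop(im,290,180,360,280,'pics/w11d.png',6)
w=dict(np.load('w11.npz'))
def q(n,u,v,z): print(n,(1000*at(w,u-.3,v-.3,z)).round(1)[:2])
q('top front',230+162/2,260,.1462); q('bot',230+167/2,196.5,.0622);q('fence end',230+164/2,160+69/2,.06)
E
python3 p.py
```

```text
top front [549.9 146.7]
bot [548.5 146.9]
fence end [547.5 147.6]
```

View pics/w11d.png

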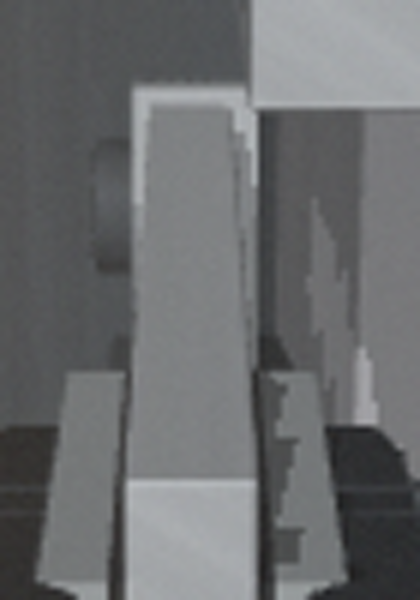

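{"method": "drive_tool", "body": {
  "steps": [
    [[0,0,1],0],
    [[0,0,0],0],
    [[0,0,0],0]
  ]
}}

```text
time: 21.4
tool_pos: [0.5545, 0.1233, 0.1032]
tcp_rot: [-2.193, -2.249, 0.0]
wrist_force: [0.1, 0.3, -0.9]
width: 0.099
```

{"method": "drive_tool", "body": {
  "steps": [
    [[0,0,1],0],
    [[0,0,0],0],
    [[0,0,0],0]
  ]
}}

```text
time: 21.65
tool_pos: [0.5546, 0.1233, 0.1022]
tcp_rot: [-2.193, -2.25, 0.0]
wrist_force: [1.1, 0.2, -1.0]
width: 0.099
```

{"method": "drive_tool", "body": {
  "steps": [
    [[0,0,1],0],
    [[0,0,0],0],
    [[0,0,0],0]
  ]
}}

```text
time: 21.9
tool_pos: [0.5548, 0.1234, 0.1021]
tcp_rot: [2.193, 2.249, 0.0]
wrist_force: [-2.6, 0.3, 5.6]
width: 0.1
```

{"method": "drive_tool", "body": {
  "steps": [
    [[0,0,1],0],
    [[0,0,0],0],
    [[0,0,0],0]
  ]
}}

```text
time: 22.15
tool_pos: [0.5549, 0.1234, 0.1021]
tcp_rot: [2.193, 2.249, 0.001]
wrist_force: [-4.7, -0.9, 10.8]
width: 0.095
```

{"method": "drive_tool", "body": {
  "steps": [
    [[0,0,-4],0],
    [[0,0,-5],0],
    [[0,0,0],0],
    [[0,0,0],0]
  ],
  "force": 40
}}

```text
time: 22.48
tool_pos: [0.5549, 0.1234, 0.1094]
tcp_rot: [2.193, 2.249, 0.001]
wrist_force: [-0.0, 1.1, -1.3]
width: 0.101
```

{"method": "drive_tool", "body": {
  "steps": [
    [[0,4,0],0],
    [[0,4,0],0],
    [[0,4,0],0],
    [[0,0,0],0],
    [[0,0,0],0],
    [[0,0,0],0]
  ]
}}

```text
time: 22.98
tool_pos: [0.5666, 0.1236, 0.109]
tcp_rot: [-2.193, -2.249, 0.001]
wrist_force: [-0.5, 0.2, -0.9]
width: 0.095
```

```bash
python3 look.py w12 260 170 380 290
```

```text
[0.56657157 0.12360678 0.10904912] [[-2.530e-02  9.997e-01 -5.000e-04]
 [ 9.997e-01  2.530e-02 -0.000e+00]
 [ 0.000e+00 -5.000e-04 -1.000e+00]] [-0.52437841  0.21247843 -0.91847336] 0.095010150588262
```

View pics/w12c.png

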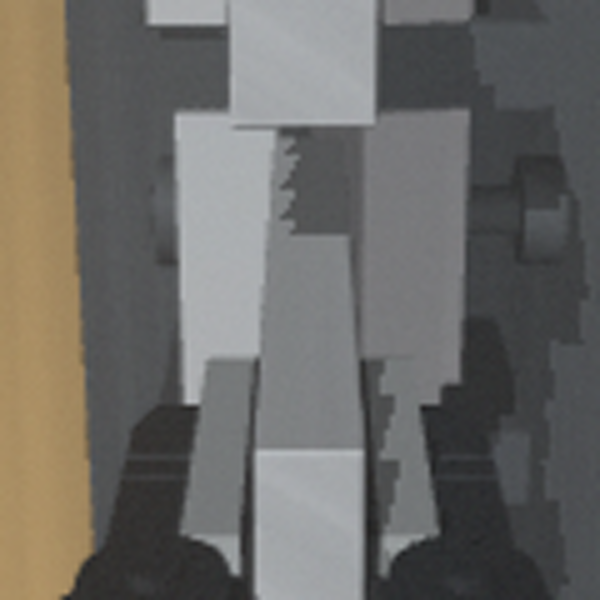

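{"method": "drive_tool", "body": {
  "steps": [
    [[0,0.8,3],0],
    [[0,0,3],0],
    [[0,0,1],0],
    [[0,0,0],0],
    [[0,0,0],0]
  ]
}}

```text
time: 23.45
tool_pos: [0.5672, 0.1236, 0.102]
tcp_rot: [-2.193, -2.249, 0.001]
wrist_force: [-0.5, -0.4, -2.3]
width: 0.098
```

{"method": "drive_tool", "body": {
  "steps": [
    [[0,0,1],0],
    [[0,0,0.5],0],
    [[0,0,0],0],
    [[0,0,0],0]
  ]
}}

```text
time: 23.78
tool_pos: [0.5674, 0.1237, 0.1008]
tcp_rot: [-2.193, -2.25, -0.0]
wrist_force: [-0.0, 0.2, -0.6]
width: 0.101
```

{"method": "drive_tool", "body": {
  "steps": [
    [[0,0,1],0],
    [[0,0,0.5],0],
    [[0,0,0],0],
    [[0,0,0],0]
  ]
}}

```text
time: 24.12
tool_pos: [0.5674, 0.1237, 0.0992]
tcp_rot: [-2.193, -2.249, 0.0]
wrist_force: [0.2, -0.7, -1.2]
width: 0.095
```

{"method": "drive_tool", "body": {
  "steps": [
    [[0,0,1],0],
    [[0,0,1],0],
    [[0,0,1],0],
    [[0,0,0],0],
    [[0,0,0],0]
  ]
}}

```text
time: 24.53
tool_pos: [0.5673, 0.1236, 0.0961]
tcp_rot: [-2.193, -2.249, 0.0]
wrist_force: [-0.3, -0.1, -0.5]
width: 0.095
```

{"method": "drive_tool", "body": {
  "steps": [
    [[0,0,1],0],
    [[0,0,1],0],
    [[0,0,0],0],
    [[0,0,0],0]
  ]
}}

```text
time: 24.87
tool_pos: [0.5673, 0.1236, 0.0942]
tcp_rot: [-2.193, -2.249, 0.0]
wrist_force: [-0.9, -0.8, -1.2]
width: 0.096
```

{"method": "drive_tool", "body": {
  "steps": [
    [[0,0,1],0],
    [[0,0,0],0],
    [[0,0,0],0]
  ]
}}

```text
time: 25.12
tool_pos: [0.5674, 0.1236, 0.0932]
tcp_rot: [-2.193, -2.249, 0.0]
wrist_force: [0.3, 0.3, -0.8]
width: 0.098
```

{"method": "drive_tool", "body": {
  "steps": [
    [[0,0,1],0],
    [[0,0,0],0],
    [[0,0,0],0]
  ]
}}

```text
time: 25.37
tool_pos: [0.5674, 0.1237, 0.0922]
tcp_rot: [-2.193, -2.249, 0.0]
wrist_force: [0.1, 0.4, -0.1]
width: 0.096
```

{"method": "drive_tool", "body": {
  "steps": [
    [[0,-0.2,1],0],
    [[0,0,0],0],
    [[0,0,0],0]
  ]
}}

```text
time: 25.62
tool_pos: [0.5671, 0.1236, 0.0912]
tcp_rot: [-2.193, -2.249, 0.0]
wrist_force: [0.6, -0.1, -1.8]
width: 0.096
```

{"method": "drive_tool", "body": {
  "steps": [
    [[0,-0.2,1],0],
    [[0,0,0],0],
    [[0,0,0],0]
  ]
}}

```text
time: 25.87
tool_pos: [0.5669, 0.1237, 0.0902]
tcp_rot: [-2.193, -2.249, 0.0]
wrist_force: [-0.3, 1.6, -1.1]
width: 0.099
```

{"method": "drive_tool", "body": {
  "steps": [
    [[0,0,0.7],0],
    [[0,0,0],0],
    [[0,0,0],0]
  ]
}}

```text
time: 26.12
tool_pos: [0.567, 0.1237, 0.0896]
tcp_rot: [-2.193, -2.25, 0.0]
wrist_force: [1.3, -0.0, -1.0]
width: 0.103
```

{"method": "drive_tool", "body": {
  "steps": [
    [[0,0,0.7],0],
    [[0,0,0],0],
    [[0,0,0],0]
  ]
}}

```text
time: 26.37
tool_pos: [0.567, 0.1237, 0.0888]
tcp_rot: [-2.193, -2.249, 0.0]
wrist_force: [0.4, -0.0, -1.0]
width: 0.096
```

{"method": "drive_tool", "body": {
  "steps": [
    [[0,0,0.7],0],
    [[0,0,0],0],
    [[0,0,0],0]
  ]
}}

```text
time: 26.62
tool_pos: [0.567, 0.1237, 0.0881]
tcp_rot: [-2.193, -2.249, 0.0]
wrist_force: [-0.3, 0.3, -1.3]
width: 0.097
```

{"method": "drive_tool", "body": {
  "steps": [
    [[0,0,0.7],0],
    [[0,0,0],0],
    [[0,0,0],0]
  ]
}}

```text
time: 26.87
tool_pos: [0.567, 0.1237, 0.0874]
tcp_rot: [-2.193, -2.249, 0.0]
wrist_force: [-0.6, 0.1, 0.1]
width: 0.1
```

{"method": "drive_tool", "body": {
  "steps": [
    [[0,0,0.7],0],
    [[0,0,0],0],
    [[0,0,0],0]
  ]
}}

```text
time: 27.12
tool_pos: [0.567, 0.1236, 0.0867]
tcp_rot: [-2.193, -2.25, 0.0]
wrist_force: [1.5, -0.5, -1.3]
width: 0.096
```

{"method": "drive_tool", "body": {
  "steps": [
    [[0,0,0.7],0],
    [[0,0,0],0],
    [[0,0,0],0]
  ]
}}

```text
time: 27.37
tool_pos: [0.567, 0.1237, 0.086]
tcp_rot: [-2.193, -2.25, 0.0]
wrist_force: [-0.1, -1.3, -0.8]
width: 0.097
```

{"method": "drive_tool", "body": {
  "steps": [
    [[0,0,0.7],0],
    [[0,0,0],0],
    [[0,0,0],0]
  ]
}}

```text
time: 27.62
tool_pos: [0.5669, 0.1236, 0.0853]
tcp_rot: [-2.193, -2.249, 0.0]
wrist_force: [-0.4, -0.1, -0.1]
width: 0.099
```

{"method": "drive_tool", "body": {
  "steps": [
    [[0,0,0.7],0],
    [[0,0,0],0],
    [[0,0,0],0]
  ]
}}

```text
time: 27.87
tool_pos: [0.5668, 0.1236, 0.0846]
tcp_rot: [-2.193, -2.249, 0.001]
wrist_force: [-0.6, -0.2, -0.2]
width: 0.096
```

{"method": "drive_tool", "body": {
  "steps": [
    [[0,0,0.7],0],
    [[0,0,0],0],
    [[0,0,0],0]
  ]
}}

```text
time: 28.12
tool_pos: [0.5668, 0.1236, 0.084]
tcp_rot: [-2.193, -2.249, 0.0]
wrist_force: [-2.9, -0.6, 1.3]
width: 0.101
```

{"method": "drive_tool", "body": {
  "steps": [
    [[0,-0.3,0.4],0],
    [[0,0,0],0],
    [[0,0,0],0]
  ]
}}

```text
time: 28.37
tool_pos: [0.5668, 0.1237, 0.0839]
tcp_rot: [2.193, 2.25, 0.0]
wrist_force: [-2.8, -1.2, 3.9]
width: 0.095
```

{"method": "drive_tool", "body": {
  "steps": [
    [[0,0,0.5],0],
    [[0,0,0],0],
    [[0,0,0],0]
  ]
}}

```text
time: 28.62
tool_pos: [0.5668, 0.1237, 0.0836]
tcp_rot: [2.193, 2.25, 0.0]
wrist_force: [-2.9, 0.1, 5.4]
width: 0.096
```

{"method": "drive_tool", "body": {
  "steps": [
    [[0,-0.2,0.5],0],
    [[0,0,0],0],
    [[0,0,0],0]
  ]
}}

```text
time: 28.87
tool_pos: [0.5669, 0.1237, 0.0834]
tcp_rot: [2.193, 2.249, 0.001]
wrist_force: [-3.7, -0.8, 5.9]
width: 0.095
```

{"method": "drive_tool", "body": {
  "steps": [
    [[0,0,0.5],0],
    [[0,0,0],0],
    [[0,0,0],0]
  ]
}}

```text
time: 29.12
tool_pos: [0.5669, 0.1237, 0.0832]
tcp_rot: [2.193, 2.249, 0.001]
wrist_force: [-4.5, -0.0, 9.0]
width: 0.095
```

{"method": "drive_tool", "body": {
  "steps": [
    [[0,0,0.3],0],
    [[0,0,0],0],
    [[0,0,0],0]
  ]
}}

```text
time: 29.37
tool_pos: [0.5669, 0.1237, 0.0833]
tcp_rot: [2.193, 2.249, 0.001]
wrist_force: [-4.9, -0.6, 9.5]
width: 0.095
```

{"method": "drive_tool", "body": {
  "steps": [
    [[0,0,0.1],0],
    [[0,0,0],0],
    [[0,0,0],0],
    [[0,0,0],0],
    [[0,0,0],0],
    [[0,0,0],0],
    [[0,0,0],0],
    [[0,0,0],0]
  ]
}}

```text
time: 30.03
tool_pos: [0.5669, 0.1237, 0.0832]
tcp_rot: [2.193, 2.249, 0.001]
wrist_force: [-4.2, -0.4, 9.9]
width: 0.094
```

{"method": "drive_tool", "body": {
  "steps": [
    [[0,0,0],0],
    [[0,0,0],0],
    [[0,0,0],0],
    [[0,0,0],0],
    [[0,0,0],0],
    [[0,0,0],0],
    [[0,0,0],0]
  ]
}}

```text
time: 30.62
tool_pos: [0.5669, 0.1237, 0.0832]
tcp_rot: [2.193, 2.249, 0.001]
wrist_force: [-4.8, -0.2, 10.7]
width: 0.097
```

{"method": "drive_tool", "body": {
  "steps": [
    [[0,-0.3,-1.2],0],
    [[0,0,0],0],
    [[0,0,0],0]
  ]
}}

```text
time: 30.87
tool_pos: [0.5668, 0.1237, 0.0833]
tcp_rot: [2.192, 2.249, 0.001]
wrist_force: [-0.7, -0.0, 4.1]
width: 0.097
```

```bash
python3 look.py w13 260 170 380 290
python3 - <<'E'
from h import *
from workcell import bot
crop(bot.read_camera('scene'),320,130,460,330,'pics/s13.png',4)
E
```

```text
[0.56676498 0.12370593 0.08330027] [[-2.550e-02  9.997e-01  1.200e-03]
 [ 9.997e-01  2.550e-02  2.000e-04]
 [ 1.000e-04  1.200e-03 -1.000e+00]] [-0.70738522 -0.01080524  4.0914753 ] 0.09709353903460126
```

View pics/s13.png

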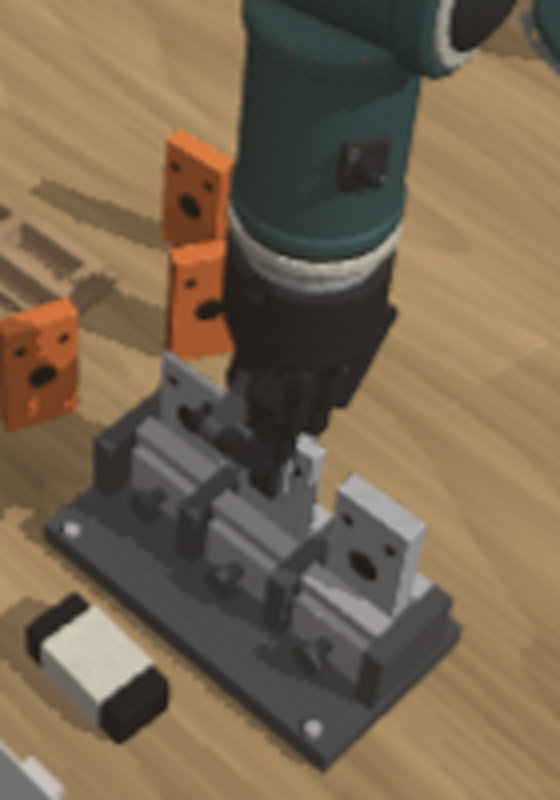

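{"method": "drive_tool", "body": {
  "steps": [
    [[0,0,-0.6],0],
    [[0,0,0],0],
    [[0,0,0],0]
  ]
}}

```text
time: 31.22
tool_pos: [0.5667, 0.1237, 0.0833]
tcp_rot: [2.193, 2.249, 0.001]
wrist_force: [1.5, -0.7, 0.4]
width: 0.097
```

{"method": "drive_tool", "body": {
  "steps": [
    [[0,0,0],0],
    [[0,0,0],0],
    [[0,0,0],0],
    [[0,0,0],0],
    [[0,0,0],0],
    [[0,0,0],0]
  ],
  "jaw": 0.8
}}

```text
time: 31.72
tool_pos: [0.5661, 0.1236, 0.0834]
tcp_rot: [-2.193, -2.249, 0.0]
wrist_force: [0.6, -1.0, -0.5]
width: 0.805
```

{"method": "drive_tool", "body": {
  "steps": [
    [[0,0,-10],0],
    [[0,0,-20],0],
    [[0,0,-30],0],
    [[0,0,-35],0],
    [[0,0,-35],0],
    [[0,0,-20],0],
    [[0,0,0],0],
    [[0,0,0],0]
  ]
}}

```text
time: 32.38
tool_pos: [0.5675, 0.1239, 0.2365]
tcp_rot: [2.191, 2.247, 0.006]
wrist_force: [0.2, 0.1, -0.6]
width: 0.798
```

{"method": "drive_tool", "body": {
  "steps": [
    [[-30,-20,0],0],
    [[-30,-20,0],0],
    [[-30,-20,0],0],
    [[-30,-15,0],0],
    [[0,0,0],0],
    [[0,0,0],0]
  ]
}}

```text
time: 32.88
tool_pos: [0.4926, 0.0007, 0.2319]
tcp_rot: [-2.195, -2.245, 0.003]
wrist_force: [-0.3, 0.2, -0.0]
width: 0.801
```

```bash
python3 look.py w14 240 60 440 260
python3 - <<'E'
from h import *
from workcell import bot
crop(bot.read_camera('scene'),270,140,450,330,'pics/s14.png')
crop(bot.read_camera('top'),200,135,400,275,'pics/t14.png')
E
```

```text
[0.49263982 0.0006669  0.23191147] [[-2.230e-02  9.997e-01 -2.700e-03]
 [ 9.998e-01  2.230e-02  3.000e-04]
 [ 4.000e-04 -2.600e-03 -1.000e+00]] [-0.32648631  0.24064806 -0.04479359] 0.8005957536700827
```

View pics/s14.png

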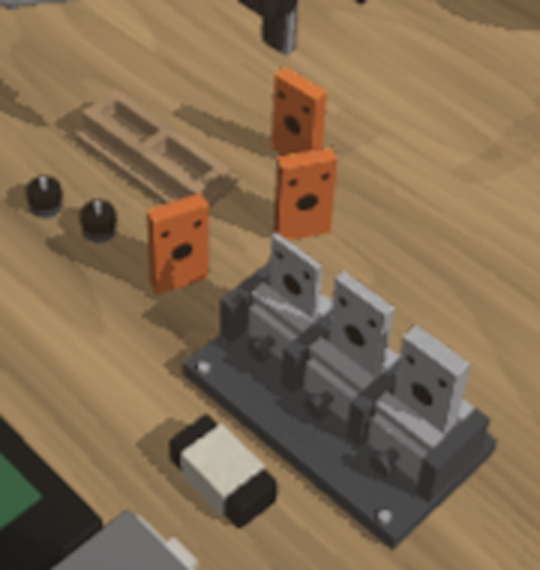

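View pics/w14c.png

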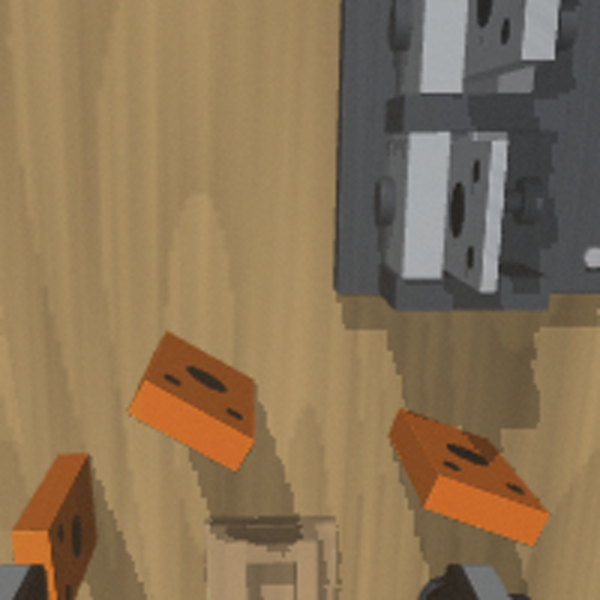

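```bash
python3 -c "
from workcell import bot
print(bot.read_state()['time'], bot.finish_job())"
```

```text
the job is handed in; nothing more can be done
33.0333 None
```

Both plates are in the taper gauge and the job is handed in at about 33 s: the thick plate went into the widest slot first, then the thin one into the middle slot. Each was lowered in light steps until the slot stopped it, then pressed for more than a second at 10–11 N on the wrist, released and left clear.

- **Final pictures:** both plates stand upright. The small plate, the orange look-alikes, the motors and the battery look just as they did at the start.
- **Depth:** the thick plate's lower edge stopped about 24 mm deep, right at the edge of the expected 12–24 mm. The thin plate stopped about 19 mm deep. My camera estimates had put these at about 20 mm and 14 mm.
- **A check that disagreed:** one wrist picture made the thin plate look tilted about 4°. I touched it lightly on the flat fence top (about 11 N) to level it. A later picture suggested the tilt was probably only a shadow from the thick plate.
- **Not checked closely:** I did not look again at the propeller in the final pictures, though nothing moved near it.

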